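# Set the marking jig to the long scale mark and clamp it

### The job

On the craft table's marking jig, push the upright lever tab round with the fingers, without gripping it, until the turntable's pointer lines up with the long mark of the scale, and then press the raised clamp lever fully down to lock the setting. Leave the clamp alone until the pointer is set, and leave the other things on the jig and the table where they stand.

Things in the scene. Friction and masses are not known exactly. Their poses are not given: they have to be found in the camera images.
- turntable (a joint): angle (rad) of the wooden turntable disc, 160 mm across, top 33 mm above the table; it turns about the vertical through pivot. Grows counter-clockwise seen from above, stops at -1.2 and 1.2; at 0 tab and pointer lie to the jig's -x side. About 1.5 N at the tab moves it; it stays where left. It starts clockwise of the long mark.
- pivot (a point): centre of the turntable, 33 mm above the table; axes are the jig's. The fixed plywood board is 15 mm thick and spans x -140 to +170, y -165 to +165 mm from here. A square patchwork lid (88 mm, top 44 mm up) is fixed on the turntable. A steel guide arm 18 mm wide, 65 mm up, runs from a post at (+125, +115) mm to just past above the lid's centre.
- tab_mid (a point): middle of the upright lever tab, a black plastic block on the turntable's rim, 88 mm from the axis: 26 mm radially, 16 mm tangentially, from 33 to 75 mm above the table; this point is 54 mm above the table. Its flat sides look along the arc. x axis: to the turntable's axis. Fingers pressing on both its clockwise and counter-clockwise sides at once grip it.
- pointer (a point): a point on the turntable's thin dark pointer (5 mm wide, reaching out beyond the tab over the scale to 114 mm from the axis), 108 mm from the axis and in line with the tab; its x axis points to the turntable's axis
- mark (a point): a point on the long mark, 108 mm from the turntable's axis. The scale is a fixed flat aluminium ring round the turntable, 98 to 128 mm from the axis, top 21 mm above the table, with a black mark every 15 degrees: all short (9 mm, at the outer edge) but this one, 28 mm long and 7 mm wide. x axis: towards the turntable's axis.
- clamp (a joint): angle of the jig's clamp lever (rad): 0 raised, 0.6 level and fully down. A flat lever 75 mm long on a hinge between two grey cheeks at (+150, -130) mm in the jig's frame, 45 mm above the table; it reaches towards the jig's -x side and stays where it is left. About 3 to 4 N at its end presses it down.
- pad (a point): middle of the upper face of the clamp lever's black end pad (30 mm by 28 mm), 64 mm along the lever from its hinge; about 87 mm above the table when raised and 52 mm when fully down, moving outward (to the jig's -x) 15 mm on the way
- spool: loose wooden thread spool, 30 mm across, 38 mm high, standing on a corner of the board on the -x side; origin under its centre; leave alone
- pinpot: loose small clear pin pot with white cap, 34 mm across, 36 mm high, standing on the other corner of the board on the -x side; origin under its centre; leave alone
- octlid: loose cream eight-sided box lid, 92 mm across, 36 mm high, on the table on the +y side of the board; origin under its centre; leave alone
- scissors: loose scissors lying on the table on the -y side of the board, 175 mm long, 10 mm high; origin under the joint; leave alone
- openbox: loose blue open box, 100 mm cube, at the side of the table; origin under its centre; leave alone
- tallbox: loose teal box with cream lid, 101 mm square, 146 mm high, at the side of the table; origin under its centre; leave alone

How it is judged:
By the outcome, as a careful person would: the job done as asked, in the order asked, and still so for the second after the job is handed in, with the robot touching nothing.
It also fails if it takes over 43 s, if anything falls off the work surface, if the arm or the gripper's body presses on something with over 40 N, if the wrist force passes 120 N, or if a joint passes its speed limit or range.

### The arm

A 6-joint arm with a two-finger parallel gripper is mounted at the origin on the work surface. World frame = base frame: x ahead of the robot, y to its left, z up, the work surface at z = 0. Lengths are in mm, angles in rad, forces in N, time in s.
With the tool pointing down it reaches from about 375 to 975 mm from the base axis. Payload 3.8 kg.
Tool frame: the origin (TCP) lies midway between the tips of the shut fingers; the grasp point (between the pads) lies 19 mm behind it; z points along the fingers, y is the line along which they close (so a half turn about z gives the same grasp; the last joint's range is limited). The gripper opens to 88 mm and grips with 3 to 60 N. Pads are 18 mm wide; open, the fingers measure 123 mm over their backs; the gripper's body (75 mm by 187 mm) begins 45 mm behind the grasp point.
Start: joints at [-1.382, 0.264, 1.604, -0, 1.274, -0.037], TCP at [151.118, -657.861, 238.706] pointing down, gripper open.
Joint ranges: [-2.63, 2.63], [-0.94, 2.18], [0.31, 2.57], [-1.31, 4.45], [0, 2.66], [-2.55, 2.55]. Speed limits (rad/s): [2.57, 2.57, 3.14, 3.14, 3.14, 3.14].

### API

Orientations are given as a unit quaternion [w, x, y, z].
In Python, from cell import telemetry, imaging, robot, nets gives the robot as it stands. The module is installed in compiled form; this text tells all that it offers.
- The arm moves only by the tool jog_arm, never from a script. Its argument "steps" is a list of rows, each an object with "linear": the shift along the tool's x, y, z in cm, a list of three; "rotation": the turn, a rotation vector about the tool's x, y, z in degrees, a list of three. A call has 1 to 12 rows; each row is the pose to reach, as a shift and turn from the pose commanded when the call began, along the tool's axes at that moment; what a row does not reach only later rows make up. A row lasts 1/8 s, in which the tool goes at most 62.5 mm and 10.7 degrees, less where a joint would pass 70% of its speed; a pose out of reach is approached as far as the arm can. A call with a gripper value outside its range is refused whole. "jaw" is the finger opening in cm, from 0 to 8.81, set as the call begins (left out, the last holds). The fingers move at their own pace and stop on an object; the grip force is fixed at half the most. Time passes only in rows, so rows that repeat a pose let the fingers close. It gives the time, the measured TCP pose, the force, the opening and the grip force at its end, in the units of the state.
- telemetry.observe(): the state, without advancing time (a new reading comes with each control period).
- imaging.camera(name): name is "side" or "top"; returns a dict with "color" (400x640x3 uint8, red, green, blue), "depth" (400x640 float32, mm along the optical axis (not along the pixel's ray), 0 where there is no reading), "camera_matrix" (3x3 intrinsics, pixels), "rvec" (rotation vector, rad) and "tvec" (3), from world to camera coordinates, as OpenCV has them. Camera axes: x right, y down, z forward; pixel columns grow to the right and rows downward; lengths in mm; the calibration is good to about 2 mm. A picture is of the moment at which its call begins.
- robot.job_done(): hands the job in; it is judged then, once.
Trained networks look in the newest picture that a camera, given by its name, has taken for a name from the list of things; names that differ only in an ending like _2 or _b are one class to them, and where a whole thing is asked for, a point or a joint stands for the part that bears it (a point fixed in the world has none). Each returns a list of dicts, best first, with "conf" (0 to 1); they miss things now and then, are a little off and sometimes report something else, mostly with a low value. They report only what shows in the picture. A call takes as long as a camera call.
- nets.find_in(target, camera): "bbox" ([left, top, right, bottom] in pixels, round what is visible of it).
- nets.mark_of(target, camera): "uv" ([column, row] in pixels: a listed point, or the origin of a listed thing).
The state is a dict: "t": time; "q": joint angles; "qvel": joint speeds; "effort": joint torques, N m; "position": TCP position; "tool_rot": TCP orientation; "contact_force": force on the tool from outside, world axes, zero at the start; "wrist_torque": the same for the moment, N m; "opening": finger opening in mm; "grip_force": force on a finger pad.
Only numpy, scipy, OpenCV 4.12 (cv2) and the standard library are available. Lean on these libraries where they do the work, as an engineer would, in place of code of your own. Each camera call takes 0.05 s, during which the arm holds its last target. There are 200 camera calls.

## Working session

There is one attempt and no reset: what is moved stays moved. The work goes in short steps, Python scripts to look and compute and a tool call to move; the robot and the scene stay as the last step left them, time stands still between calls to the robot, and variables do not carry over. Pictures are saved under pics/ and viewed, at most 10 in all, crops included, and the job is handed in when it is done.

Besides the shell and the picture viewer there is one more tool, called after "Emit:" as a command line: name --argument value ..., lists and objects as JSON in quotes. jog_arm: Moves the arm, as the interface text tells. Its arguments: {"type":"object","properties":{"steps":{"type":"array"},"jaw":{"type":"number"}},"required":["steps"]}

```bash
mkdir -p pics
cat > h.py <<'E'
import numpy as np, cv2
from cell import telemetry, imaging, robot, nets
from scipy.spatial.transform import Rotation as R
def cam(n):
    c=imaging.camera(n); c['R']=cv2.Rodrigues(np.array(c['rvec'],float))[0]; c['t']=np.array(c['tvec'],float).ravel(); c['K']=np.array(c['camera_matrix'],float); return c
def at_z(c,uv,z):
    d=c['R'].T@np.linalg.inv(c['K'])@np.array([uv[0],uv[1],1.]); o=-c['R'].T@c['t']
    return o+d*(z-o[2])/d[2]
def px(c,p):
    q=c['K']@(c['R']@np.array(p,float)+c['t']); return q[:2]/q[2]
def save(c,n,box=None,s=1):
    im=c['color'][:,:,::-1]
    if box: im=im[box[1]:box[3],box[0]:box[2]]
    cv2.imwrite('pics/'+n,cv2.resize(im,None,fx=s,fy=s,interpolation=cv2.INTER_CUBIC))
def tool(p):  # world point -> tool axes shift in cm
    s=telemetry.observe(); w=s['tool_rot']; r=R.from_quat([w[1],w[2],w[3],w[0]])
    return np.round(r.inv().apply(np.array(p)-np.array(s['position']))/10,2)
E
python3 - <<'E'
from h import *
s=telemetry.observe(); print(s['t'],s['position'],s['tool_rot'])
Z=dict(pivot=33,tab_mid=54,pointer=33,mark=21,pad=87,spool=15,pinpot=15,octlid=0,scissors=0,openbox=0,tallbox=0)
for n in('top','side'):
    c=cam(n); save(c,n+'1.png')
    for k,z in Z.items():
        for m in nets.mark_of(k,n)[:2]: print(n,k,np.round(m['conf'],2),np.round(m['uv']),np.round(at_z(c,m['uv'],z)))
E
```

```text
0.0 [ 150.97913497 -657.17629467  237.41803543] [-1.09849339e-03  9.93635478e-01  1.12638018e-01 -8.30775577e-05]
top pivot 0.97 [348. 209.] [536. -94.  33.]
top tab_mid 0.6 [324. 218.] [501. -20.  54.]
top pointer 0.66 [315. 226.] [479.   8.  33.]
top mark 0.75 [344. 241.] [436. -82.  21.]
top mark 0.64 [295. 231.] [464.  68.  21.]
top pad 0.58 [402. 191.] [ 586. -252.   87.]
top spool 0.53 [294. 229.] [470.  72.  15.]
top pinpot 0.41 [383. 263.] [ 375. -206.   15.]
top octlid 0.67 [283. 164.] [678. 115.   0.]
top scissors 0.62 [427. 242.] [ 443. -343.    0.]
top openbox 0.68 [146. 224.] [473. 534.   0.]
top openbox 0.29 [314. 224.] [488.  12.   0.]
top tallbox 0.67 [486. 221.] [ 513. -526.    0.]
side pivot 0.91 [318. 237.] [533. -97.  33.]
side pivot 0.44 [358. 194.] [678.  80.  33.]
side tab_mid 0.6 [304. 216.] [496. -31.  54.]
side pointer 0.98 [299. 217.] [479. -12.  33.]
side mark 0.79 [286. 238.] [439. -88.  21.]
side mark 0.66 [296. 126.] [482. 502.  21.]
side pad 0.71 [340. 268.] [ 585. -255.   87.]
side pad 0.29 [319. 392.] [ 507. -569.   87.]
side spool 0.59 [298. 202.] [479.  70.  15.]
side spool 0.29 [295. 315.] [ 460. -345.   15.]
side pinpot 0.74 [286. 235.] [437. -71.  15.]
side pinpot 0.54 [268. 270.] [ 384. -196.   15.]
side octlid 0.9 [357. 193.] [685. 119.   0.]
side octlid 0.19 [299. 216.] [479.  24.   0.]
side scissors 0.74 [321. 389.] [ 513. -531.    0.]
side scissors 0.72 [293. 316.] [ 454. -339.    0.]
side openbox 0.96 [296. 126.] [484. 536.   0.]
side tallbox 0.7 [267. 272.] [ 382. -194.    0.]
side tallbox 0.43 [284. 236.] [430. -60.   0.]
```

View pics/top1.png

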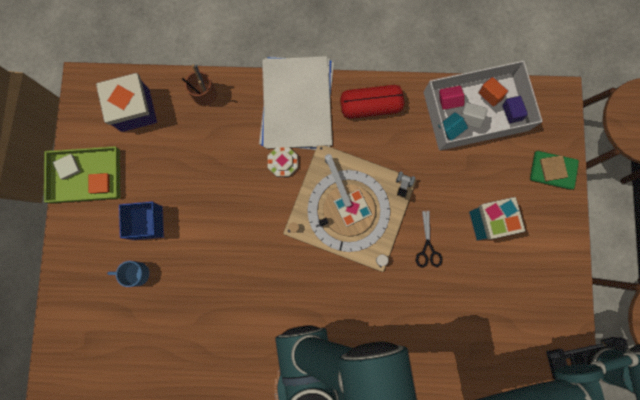

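View pics/side1.png

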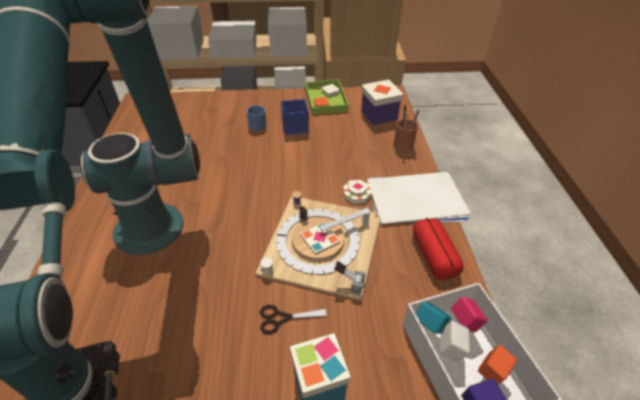

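The top view shows the jig at about (348,209), with the tab at (324,221), the long mark at (343,245), the spool at (294,229), the pin pot at (383,262) and the clamp pad at (402,190). The side view agrees. Next I'll measure the angles more precisely on an upsampled crop and a polar unwrap.

```bash
cat >> h.py <<'E'
def polar(c,pv,z,r0,r1,a0,a1,na=481,nr=41):
    a=np.radians(np.linspace(a0,a1,na)); r=np.linspace(r0,r1,nr)
    A,Rr=np.meshgrid(a,r)
    P=np.stack([pv[0]+Rr*np.cos(A),pv[1]+Rr*np.sin(A),np.full_like(A,z)],-1).reshape(-1,3)
    u,_=cv2.projectPoints(P,c['R'] if 0 else np.array(c['rvec'],float),np.array(c['tvec'],float),c['K'],None)
    u=u.reshape(nr,na,2).astype(np.float32)
    return cv2.remap(c['color'],u[...,0],u[...,1],cv2.INTER_CUBIC)
E
python3 - <<'E'
from h import *
out=[]
for n,box in(('top',(275,140,425,280)),('side',(250,180,390,300))):
    c=cam(n); print(n,'campos',np.round(-c['R'].T@c['t']), c['K'][0,0])
    im=c['color'][box[1]:box[3],box[0]:box[2],::-1]
    out.append(cv2.resize(im,(560,520),interpolation=cv2.INTER_CUBIC)[:, :400] if 0 else cv2.resize(im,(400,400*im.shape[0]//im.shape[1]),interpolation=cv2.INTER_CUBIC))
    # ring fit: bright greyish pixels around pivot
    pv=(535,-95)
    p=polar(c,pv,21,60,150,0,360,721,46); out.append(None); cv2.imwrite(f'pics/p_{n}.png',cv2.resize(p[:,:,::-1],(800,150)))
h=max(out[0].shape[0],out[2].shape[0])
f=[cv2.copyMakeBorder(o,0,h-o.shape[0],0,0,cv2.BORDER_CONSTANT) for o in(out[0],out[2])]
a=np.vstack([np.hstack(f)[:, :800]]+[cv2.imread('pics/p_top.png')[:100] if 0 else cv2.resize(cv2.imread(f'pics/p_{n}.png'),(800,100)) for n in('top','side')])
print(a.shape); cv2.imwrite('pics/m1.png',a)
E
```

```text
top campos [ 333.   -5. 1614.] 518.1236188443876
side campos [ 481. -901.  987.] 411.8723155496245
(573, 800, 3)
```

View pics/m1.png

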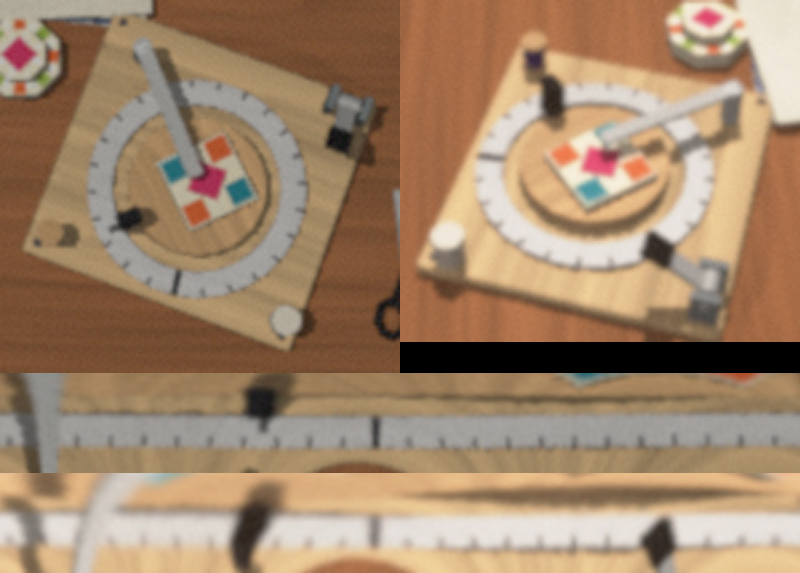

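The crop shows the ring concentric with pivot (535,-95). The long mark is at about 169° world and the tab and pointer at about 118°, so the push is roughly 51° counter-clockwise. Now I'll refine these.

```bash
cat >> h.py <<'E'
def fitpivot(c,pv):
    pv=np.array(pv,float)
    for _ in range(3):
        g=polar(c,pv,21,118,138,0,360,361,81).astype(float); s=g[...,0]-g[...,2]  # grey vs wood
        d=np.gradient(cv2.GaussianBlur(s,(1,9),0) if 0 else cv2.GaussianBlur(s,(0,0),2),axis=0)
        r=118+np.argmax(d,0)*.25; a=np.radians(np.linspace(0,360,361))
        A=np.c_[np.cos(a),np.sin(a),np.ones_like(a)]; k=np.abs(r-np.median(r))<6
        for _ in range(4):
            x=np.linalg.lstsq(A[k],r[k],rcond=None)[0]; k=np.abs(A@x-r)<2.5
        pv+=x[:2]
    return pv,x[2],k.sum()
def dark(c,pv,z,r0,r1,a0,a1):
    g=polar(c,pv,z,r0,r1,a0,a1,801,21).astype(float).sum(2).mean(0); a=np.linspace(a0,a1,801)
    w=np.median(g)-g; i=np.argmax(cv2.GaussianBlur(w[None],(0,0),8)); m=np.abs(a-a[i])<5
    w=np.clip(w-.3*w[i],0,None)*m; return (a*w).sum()/w.sum(), w.max()
E
python3 - <<'E'
from h import *
for n in('top','side'):
    c=cam(n); pv,r,k=fitpivot(c,(535,-95)); print(n,pv,r,k)
    print(' mark',dark(c,pv,21,101,115,155,185),'short+long outer',dark(c,pv,21,119,126,160,178))
    for z in(27,30,33): print(' ptr',z,dark(c,pv,z,104,112,95,140))
    print(' tabtop',dark(c,pv,75,78,98,95,140), 'pad net',[ (m['conf'],at_z(c,m['uv'],87)) for m in nets.mark_of('pad',n)[:1]])
E
```

```text
top [533.74945718 -95.10543389] 127.77872686575928 358
 mark (np.float64(168.96352316312456), np.float64(195.3)) short+long outer (np.float64(168.86894491315041), np.float64(170.36666666666667))
 ptr 27 (np.float64(118.18488642426017), np.float64(160.31428571428575))
 ptr 30 (np.float64(118.32306768180166), np.float64(161.2))
 ptr 33 (np.float64(118.46090150689197), np.float64(162.06666666666666))
 tabtop (np.float64(121.59834214041575), np.float64(198.94761904761907)) pad net [(0.75, array([ 585.56179225, -249.05267101,   87.        ]))]
side [533.60657744 -96.96917667] 127.91014693189615 351
 mark (np.float64(167.5145662156595), np.float64(178.79999999999995)) short+long outer (np.float64(167.4518464638005), np.float64(151.2))
 ptr 27 (np.float64(113.7740712112041), np.float64(364.4047619047619))
 ptr 30 (np.float64(111.23874555082507), np.float64(358.0))
 ptr 33 (np.float64(111.74139035599589), np.float64(346.59523809523813))
 tabtop (np.float64(119.75320662920934), np.float64(257.58571428571435)) pad net [(0.7, array([ 587.66936311, -246.16643061,   87.        ]))]
```

```bash
cat >> h.py <<'E'
PV=np.array([533.7,-95.7])
def fing(th,off,rad=88):
    t=np.radians(th); u=np.array([np.cos(t),np.sin(t)]); v=np.array([-u[1],u[0]])
    return PV+rad*u-off*v, th-180   # xy, wanted yaw of tool y
def row(xy,z,yaw,base=None):
    s=telemetry.observe(); p=np.array(s['position']); w=s['tool_rot']; r=R.from_quat([w[1],w[2],w[3],w[0]])
    if base is not None: p=base
    M=r.as_matrix(); a=np.radians(yaw); y=np.array([np.cos(a),np.sin(a),0]); zz=np.array([0,0,-1.]); x=np.cross(y,zz)
    T=np.c_[x,y,zz]
    print('lin',np.round(M.T@(np.array([*xy,z])-p)/10,2),'rot',np.round(np.degrees(R.from_matrix(M.T@T).as_rotvec()),1), 'world',np.round(xy),z)
E
python3 - <<'E'
from h import *
row(*[fing(119,32)[0],130,-61]); row(fing(119,32)[0],46,-61)
E
```

```text
lin [ 50.51 -55.57  10.87] rot [ -0.   -0.  -16.1] world [519.  -3.] 130
lin [ 50.51 -55.57  19.27] rot [ -0.   -0.  -16.1] world [519.  -3.] 46
```

Emit:
jog_arm --jaw 0 --steps '[{"linear":[4,-4.4,0],"rotation":[0,0,-2]},{"linear":[8.5,-9.3,0],"rotation":[0,0,-5]},{"linear":[13,-14.3,0],"rotation":[0,0,-8]},{"linear":[17,-18.7,0],"rotation":[0,0,-12]},{"linear":[21,-23.1,0],"rotation":[0,0,-16.1]},{"linear":[25,-27.5,0],"rotation":[0,0,-16.1]},{"linear":[29,-32,1],"rotation":[0,0,-16.1]},{"linear":[33,-36.3,2],"rotation":[0,0,-16.1]},{"linear":[37,-40.7,3],"rotation":[0,0,-16.1]},{"linear":[41,-45.1,5],"rotation":[0,0,-16.1]},{"linear":[45,-49.5,6],"rotation":[0,0,-16.1]},{"linear":[48,-52.8,7],"rotation":[0,0,-16.1]}]'

```text
t: 3.0
position: [501.6, -33.5, 168.6]
tool_rot: [0.0, 0.968, 0.251, 0.0]
contact_force: [-0.1, -0.5, -0.2]
opening: 0.3
grip_force: 0.0
```

Run:
```python
from h import *
print(telemetry.observe()['position'],telemetry.observe()['contact_force'])
row(*[fing(119,32)[0],130,-61]); row(fing(119,32)[0],46,-61)
```

```text
[501.63529144 -33.51792335 168.63762918] [-0.12187797 -0.50663181 -0.21867523]
lin [ 2.99 -1.8   3.87] rot [ 0.  -0.   0.1] world [519.  -3.] 130
lin [ 2.98 -1.81 12.27] rot [ 0.  -0.   0.1] world [519.  -3.] 46
```

Emit:
jog_arm --steps '[{"linear":[3,-1.8,0.5],"rotation":[0,0,0]},{"linear":[3,-1.8,3.9],"rotation":[0,0,0]},{"linear":[3,-1.8,8],"rotation":[0,0,0]},{"linear":[3,-1.8,11],"rotation":[0,0,0]},{"linear":[3,-1.8,12.2],"rotation":[0,0,0]},{"linear":[3,-1.8,12.2],"rotation":[0,0,0]}]'

```text
t: 3.75
position: [517.8, -5.5, 46.3]
tool_rot: [-0.0, 0.968, 0.251, -0.001]
contact_force: [-0.2, 0.1, -0.0]
opening: 0.5
grip_force: 0.0
```

Run:
```python
from h import *
s=telemetry.observe(); print(s['position'],s['contact_force'])
row(fing(119,24)[0],46,-61)
for th in (119,123,127,131,135,139,143,147,151,155): row(fing(th,17)[0],46,th-180)
```

```text
[517.84687608  -5.50808942  46.34883804] [-0.20549598  0.07918114 -0.02334797]
lin [-0.59 -0.14  0.04] rot [-0.   0.1  0. ] world [512.  -7.] 46
lin [-1.29 -0.14  0.04] rot [-0.   0.1  0. ] world [506. -10.] 46
lin [-1.9  -0.24  0.04] rot [-0.   0.1 -4. ] world [500. -13.] 46
lin [-2.53 -0.3   0.04] rot [-0.   0.1 -8. ] world [494. -15.] 46
lin [-3.15 -0.31  0.04] rot [ -0.    0.1 -12. ] world [489. -18.] 46
lin [-3.78 -0.27  0.04] rot [ -0.    0.1 -16. ] world [483. -21.] 46
lin [-4.4  -0.2   0.04] rot [ -0.1   0.1 -20. ] world [478. -25.] 46
lin [-5.01 -0.08  0.04] rot [ -0.1   0.1 -24. ] world [474. -29.] 46
lin [-5.62  0.09  0.04] rot [ -0.1   0.  -28. ] world [469. -34.] 46
lin [-6.21  0.29  0.04] rot [ -0.1   0.  -32. ] world [465. -38.] 46
lin [-6.78  0.53  0.04] rot [ -0.1   0.  -36. ] world [461. -43.] 46
```

Emit:
jog_arm --steps '[{"linear":[-0.6,-0.14,0],"rotation":[0,0,0]},{"linear":[-1.3,-0.14,0],"rotation":[0,0,0]},{"linear":[-1.9,-0.24,0],"rotation":[0,0,-4]},{"linear":[-2.53,-0.3,0],"rotation":[0,0,-8]},{"linear":[-3.15,-0.31,0],"rotation":[0,0,-12]},{"linear":[-3.78,-0.27,0],"rotation":[0,0,-16]},{"linear":[-4.4,-0.2,0],"rotation":[0,0,-20]},{"linear":[-5.01,-0.08,0],"rotation":[0,0,-24]},{"linear":[-5.62,0.09,0],"rotation":[0,0,-28]},{"linear":[-6.21,0.29,0],"rotation":[0,0,-32]},{"linear":[-6.5,0.4,0],"rotation":[0,0,-34]},{"linear":[-6.5,0.4,0],"rotation":[0,0,-34]}]'

```text
t: 5.25
position: [463.8, -40.9, 47.7]
tool_rot: [0.001, 0.853, 0.522, 0.001]
contact_force: [0.3, 0.1, 0.8]
opening: 0.6
grip_force: 0.1
```

Run:
```python
from h import *
s=telemetry.observe(); print(s['t'],s['position'],s['contact_force'])
c=cam('top'); save(c,'t2.png',(300,180,400,280),5)
for z in(27,33): print('ptr',z,dark(c,PV,z,104,112,135,164))
c2=cam('side'); save(c2,'s2.png',(250,180,350,280),5)
a=np.hstack([cv2.resize(cv2.imread('pics/t2.png'),(400,400)),cv2.resize(cv2.imread('pics/s2.png'),(400,400))]); cv2.imwrite('pics/m2.png',a)
for th in (153,157,161,163,165,167,169): print(th);row(fing(th,17)[0],46,th-180)
```

```text
5.25 [463.75787488 -40.87714249  47.73922395] [0.28791238 0.1155383  0.78483065]
ptr 27 (np.float64(154.10036924452294), np.float64(9.542857142857141))
ptr 33 (np.float64(154.45433573469995), np.float64(7.800000000000008))
153
lin [-0.01 -0.05  0.13] rot [ 0.1 -0.  -0. ] world [463. -41.] 46
157
lin [-0.63 -0.15  0.13] rot [ 0.1 -0.  -4. ] world [459. -46.] 46
161
lin [-1.25 -0.2   0.13] rot [ 0.1 -0.  -8. ] world [456. -51.] 46
163
lin [-1.56 -0.21  0.13] rot [  0.1  -0.  -10. ] world [455. -54.] 46
165
lin [-1.88 -0.21  0.13] rot [  0.1  -0.  -12. ] world [453. -57.] 46
167
lin [-2.19 -0.2   0.13] rot [  0.1  -0.  -14. ] world [452. -59.] 46
169
lin [-2.5  -0.18  0.13] rot [  0.1  -0.  -16. ] world [451. -62.] 46
```

View pics/m2.png

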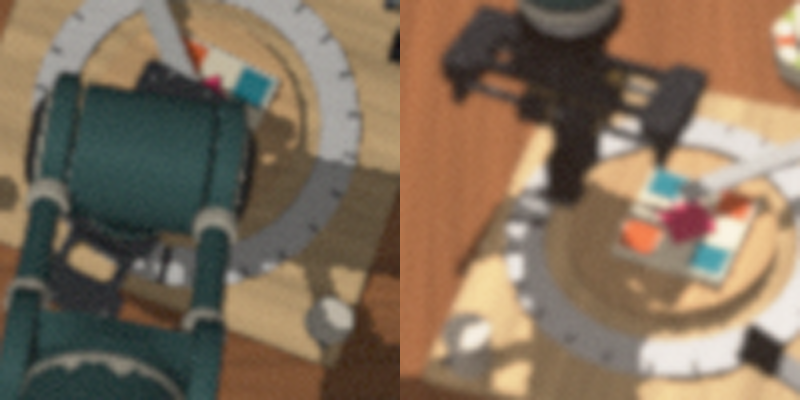

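Top view: the arm hides the tab and mark. Side view: the fingers at (565,180) touch the tab, and the lid has turned with the turntable. I'll push to just short of the mark, then retreat to look.

Emit:
jog_arm --steps '[{"linear":[-0.63,-0.15,0.1],"rotation":[0,0,-4]},{"linear":[-1.25,-0.2,0.1],"rotation":[0,0,-8]},{"linear":[-1.7,-0.2,0.1],"rotation":[0,0,-11]},{"linear":[-1.7,-0.2,0.1],"rotation":[0,0,-11]},{"linear":[0,0,0],"rotation":[0,0,-11]},{"linear":[1.5,0,-5],"rotation":[0,0,-11]},{"linear":[6,0,-8],"rotation":[0,0,-11]},{"linear":[12,0,-10],"rotation":[0,0,-11]},{"linear":[18,0,-10],"rotation":[0,0,-11]},{"linear":[23,0,-10],"rotation":[0,0,-11]},{"linear":[23,0,-10],"rotation":[0,0,-11]}]'

```text
t: 6.72
position: [568.9, 168.7, 146.7]
tool_rot: [-0.0, 0.797, 0.604, 0.001]
contact_force: [0.1, -0.3, 0.0]
opening: 0.6
grip_force: 0.0
```

Run:
```python
from h import *
s=telemetry.observe(); print(s['t'],s['position'],s['contact_force'])
c=cam('top'); save(c,'t3.png',(300,180,400,280),4)
c2=cam('side'); save(c2,'s3.png',(250,180,350,280),4)
a=np.hstack([cv2.imread('pics/t3.png'),cv2.imread('pics/s3.png')])
p=polar(c,PV,21,60,140,130,200,700,40)[:,:,::-1]; p2=polar(c2,PV,21,60,140,130,200,700,40)[:,:,::-1]
a=np.vstack([a,cv2.resize(p,(800,100)),cv2.resize(p2,(800,100))]); cv2.imwrite('pics/m3.png',a)
for z in(21,27,30,33): print('ptr',z,dark(c,PV,z,104,112,150,178))
print('tabtop',dark(c,PV,75,78,98,140,185),'mark outer',dark(c,PV,21,119,127,155,180))
```

```text
6.725 [568.91729328 168.66342581 146.68162343] [ 1.41746993e-01 -3.49103076e-01  1.46195698e-04]
ptr 21 (np.float64(168.26828005264608), np.float64(211.14761904761903))
ptr 27 (np.float64(168.11294353998264), np.float64(203.09523809523807))
ptr 30 (np.float64(168.03505687341638), np.float64(199.15714285714287))
ptr 33 (np.float64(167.9626774654427), np.float64(194.8142857142857))
tabtop (np.float64(163.92658542745423), np.float64(111.03809523809524)) mark outer (np.float64(168.72492624497733), np.float64(108.33333333333334))
```

View pics/m3.png

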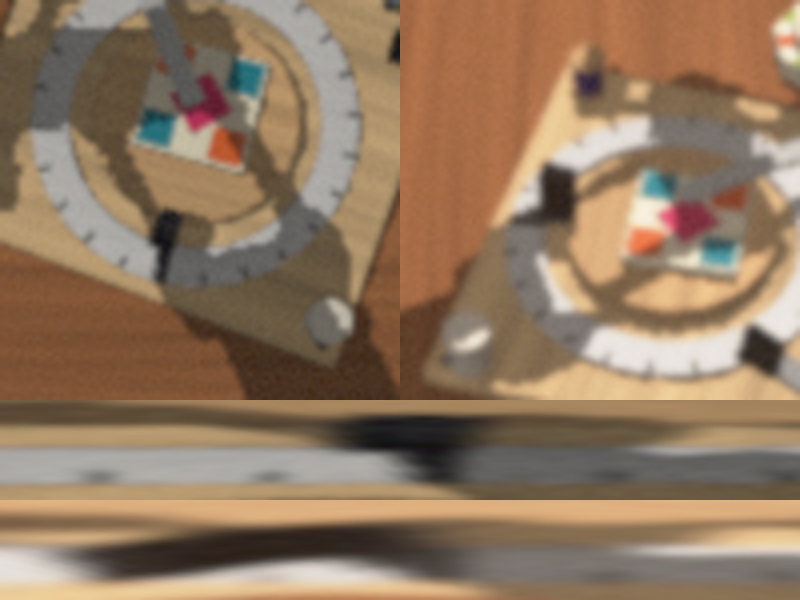

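Top crop: the tab is at (165,230) and the pointer just touches the long mark from the clockwise side at (163,265). Their dark areas merge, so I'll get the turned angle from the lid's rotation against the first picture.

```bash
cat >> h.py <<'E'
def lidturn(c,guess,ref='pics/top1.png',verbose=False):
    c0=dict(c); c0['color']=cv2.imread(ref)[:,:,::-1].copy()
    f=lambda c,a:(lambda p:p/(p.sum(2,keepdims=True)+30))(cv2.GaussianBlur(polar(c,PV,44,20,60,a,a+360,1441,41)[:,:-1].astype(np.float32),(0,0),1))
    A=f(c0,0); B=f(c,0); ang=np.arange(1440)/4
    arm=lambda a:(np.abs((a-25+180)%360-180)<45)
    ds=np.arange(guess-10,guess+10,.25); e=[]
    for d in ds:
        k=int(round(d*4)); m=~arm(ang)&~arm((ang-d)%360)
        e.append(np.abs(np.roll(A,k,1)-B)[:,m].mean())
    i=int(np.argmin(e)); q=np.polyfit(ds[i-6:i+7],e[i-6:i+7],2) if 6<=i<len(e)-7 else [1,0]
    return ds[i],-q[1]/2/q[0],e[i]
def edges(c,z=21,r0=102,r1=112):
    g=polar(c,PV,z,r0,r1,155,180,251,21).astype(float).sum(2).mean(0); return g
E
python3 - <<'E'
from h import *
c=cam('top'); print('top',lidturn(c,46)); 
c=cam('side'); print('side',lidturn(c,46,'pics/side1.png'))
c=cam('top'); g=edges(c); print(np.round(g[::5]).astype(int)); g=edges(c,21,117,126); print(np.round(g[::5]).astype(int))
E
```

```text
top (np.float64(48.75), np.float64(48.82744070542638), np.float32(0.008056691))
side (np.float64(49.25), np.float64(49.18817003391379), np.float32(0.009174996))
[505 504 504 505 505 503 501 499 495 493 491 490 486 482 477 468 453 429
 392 347 296 243 194 150 116  95  91 100 118 141 171 201 229 252 272 285
 289 292 293 292 291 291 291 291 290 289 288 289 290 292 293]
[443 470 489 499 502 503 503 503 502 500 498 498 498 498 498 499 500 499
 494 485 470 440 397 345 285 224 178 151 147 166 195 222 247 269 283 287
 289 289 286 284 285 286 288 289 290 292 295 297 297 297 294]
```

Run:
```python
from h import *
for th,o,z in((164,60,140),(164,37,95),(164,37,46),(164,22,46),(164,17,46),(165,17,46),(165.8,17,46)): print(th,o,z);row(fing(th,o)[0],z,th-180)
```

```text
164 60 140
lin [-19.85  -4.83   0.65] rot [-0.1  0.  -0. ] world [466. -14.] 140
164 37 95
lin [-22.14  -4.82   5.15] rot [-0.1  0.  -0. ] world [459. -36.] 95
164 37 46
lin [-22.14  -4.82  10.05] rot [-0.1  0.  -0. ] world [459. -36.] 46
164 22 46
lin [-23.64  -4.82  10.05] rot [-0.1  0.  -0. ] world [455. -50.] 46
164 17 46
lin [-24.14  -4.82  10.05] rot [-0.1  0.  -0. ] world [454. -55.] 46
165 17 46
lin [-24.29  -4.85  10.05] rot [-0.1  0.  -1. ] world [453. -57.] 46
165.8 17 46
lin [-24.42  -4.87  10.05] rot [-0.1  0.  -1.8] world [453. -58.] 46
```

Emit:
jog_arm --steps '[{"linear":[-5,-1.2,0],"rotation":[0,0,0]},{"linear":[-10,-2.4,0],"rotation":[0,0,0]},{"linear":[-15,-3.6,0],"rotation":[0,0,0]},{"linear":[-20,-4.8,0.6],"rotation":[0,0,0]},{"linear":[-22.1,-4.8,5],"rotation":[0,0,0]},{"linear":[-22.1,-4.8,10],"rotation":[0,0,0]},{"linear":[-22.1,-4.8,10],"rotation":[0,0,0]}]'

```text
t: 7.85
position: [455.7, -35.4, 43.4]
tool_rot: [-0.003, 0.799, 0.601, -0.003]
contact_force: [-1.1, 0.1, 0.3]
opening: 0.1
grip_force: 0.0
```

Run:
```python
from h import *
for th,o,z in((164,22,46),(164,17,46),(165,17,46),(165.8,17,46)): print(th,o,z);row(fing(th,o)[0],z,th-180)
```

```text
164 22 46
lin [-1.45  0.36 -0.26] rot [-0.5  0.1 -0.1] world [455. -50.] 46
164 17 46
lin [-1.95  0.36 -0.26] rot [-0.5  0.1 -0.1] world [454. -55.] 46
165 17 46
lin [-2.1   0.33 -0.26] rot [-0.5  0.1 -1.1] world [453. -57.] 46
165.8 17 46
lin [-2.22  0.31 -0.26] rot [-0.5  0.1 -1.9] world [453. -58.] 46
```

Emit:
jog_arm --steps '[{"linear":[-0.7,0,0],"rotation":[0,0,0]},{"linear":[-1.2,0,0],"rotation":[0,0,0]},{"linear":[-1.2,0,0],"rotation":[0,0,0]}]'

```text
t: 8.22
position: [458.8, -46.8, 48.5]
tool_rot: [0.001, 0.799, 0.602, 0.001]
contact_force: [0.3, 0.1, -0.3]
opening: 0.2
grip_force: 0.0
```

Run:
```python
from h import *
print(telemetry.observe()['position'])
for th,o,z in((164,17,46),(165,17,46),(165.8,17,46)): print(th,o,z);row(fing(th,o)[0],z,th-180)
```

```text
[458.84694157 -46.81911226  48.46526628]
164 17 46
lin [-0.94 -0.26  0.25] rot [ 0.2 -0.   0. ] world [454. -55.] 46
165 17 46
lin [-1.09 -0.29  0.25] rot [ 0.2 -0.  -1. ] world [453. -57.] 46
165.8 17 46
lin [-1.21 -0.31  0.25] rot [ 0.2 -0.  -1.8] world [453. -58.] 46
```

Emit:
jog_arm --steps '[{"linear":[-0.4,0,0],"rotation":[0,0,0]},{"linear":[-0.7,-0.05,0],"rotation":[0,0,-0.6]},{"linear":[-0.9,-0.1,0],"rotation":[0,0,-1.2]},{"linear":[-1.0,-0.1,0],"rotation":[0,0,-1.5]},{"linear":[-1.1,-0.1,0],"rotation":[0,0,-1.8]},{"linear":[-1.1,-0.1,0],"rotation":[0,0,-1.8]}]'

```text
t: 8.98
position: [453.2, -56.5, 46.6]
tool_rot: [-0.0, 0.789, 0.615, -0.0]
contact_force: [-0.3, 1.1, 0.8]
opening: 0.4
grip_force: 0.7
```

Run:
```python
from h import *
s=telemetry.observe();print(s['position'],s['contact_force'])
c=cam('side'); print('side',lidturn(c,47,'pics/side1.png'))
c=cam('top'); print('top',lidturn(c,47))
```

```text
[453.15528808 -56.51037301  46.58384388] [-0.29615808  1.06721704  0.83687274]
side (np.float64(50.25), np.float64(50.26897786242392), np.float32(0.009074092))
top (np.float64(50.25), np.float64(50.42447149270895), np.float32(0.06679934))
```

Emit:
jog_arm --steps '[{"linear":[1.5,0,0],"rotation":[0,0,0]},{"linear":[3,0,-5],"rotation":[0,0,0]},{"linear":[8,0,-10],"rotation":[0,0,0]},{"linear":[14,2,-10],"rotation":[0,0,0]},{"linear":[20,4,-10],"rotation":[0,0,0]},{"linear":[24,5,-10],"rotation":[0,0,0]},{"linear":[24,5,-10],"rotation":[0,0,0]}]'

```text
t: 9.95
position: [562.1, 167.5, 146.8]
tool_rot: [0.0, 0.788, 0.616, 0.001]
contact_force: [-0.2, -0.6, 0.3]
opening: 0.1
grip_force: 0.0
```

Run:
```python
from h import *
s=telemetry.observe(); print(s['t'],s['position'])
c2=cam('side'); print('side',lidturn(c2,47,'pics/side1.png'))
c=cam('top'); print('top',lidturn(c,47)); save(c,'top3full.png')
for r in((102,112),(117,126)): print(np.round(edges(c,21,*r)[::5]).astype(int))
p=polar(c,PV,21,70,135,150,190,800,65)[:,:,::-1]
save(c,'t4.png',(325,220,365,260),10)
a=np.vstack([cv2.resize(p,(800,200)),np.hstack([cv2.imread('pics/t4.png')]+[cv2.resize(c2['color'][205:255,265:315,::-1],(400,400),interpolation=cv2.INTER_CUBIC)])]); cv2.imwrite('pics/m4.png',a)
```

```text
9.95 [562.10228043 167.50180708 146.81931664]
side (np.float64(50.0), np.float64(50.06067042598087), np.float32(0.008555307))
top (np.float64(50.0), np.float64(49.94237875142466), np.float32(0.007792175))
[500 500 502 503 503 502 501 499 494 487 479 469 456 441 423 403 382 361
 338 312 282 246 209 173 140 113 101 103 118 141 172 202 230 252 271 281
 284 287 290 292 293 292 290 288 287 287 287 288 289 289 290]
[448 474 490 498 503 506 505 504 501 498 495 495 496 498 498 495 495 496
 494 486 469 436 392 340 279 216 169 142 139 160 192 222 244 266 281 287
 292 292 289 287 287 287 287 286 286 287 291 295 296 296 293]
```

View pics/m4.png

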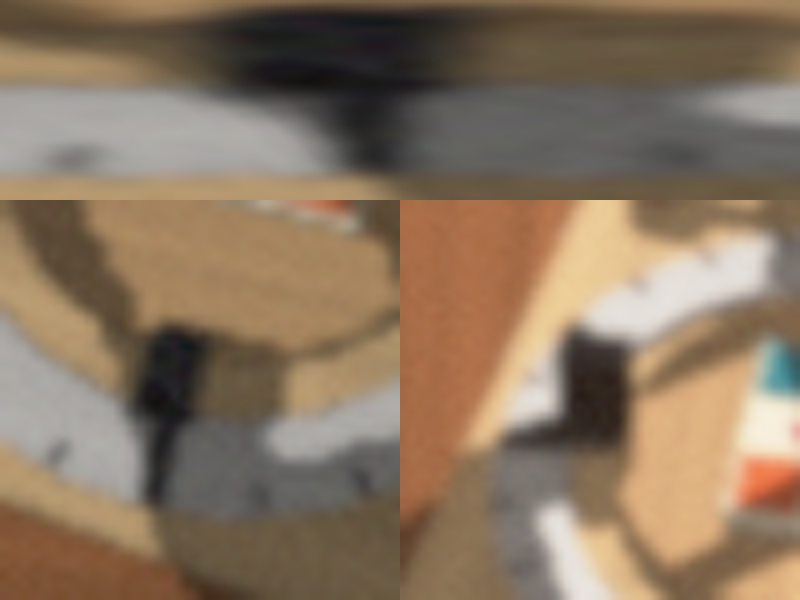

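The lid has turned 50.0°, which puts the pointer at about 168.4° against the mark at 168.9°. The arm's shadow runs along the mark and spoils the reading. I'll move the arm to the clear -y side for one clean look.

Emit:
jog_arm --steps '[{"linear":[-2,0,-5],"rotation":[0,0,0]},{"linear":[-7,-0.4,-9],"rotation":[0,0,0]},{"linear":[-13,-0.8,-9.3],"rotation":[0,0,0]},{"linear":[-19,-1.2,-9.3],"rotation":[0,0,0]},{"linear":[-25,-1.6,-9.3],"rotation":[0,0,0]},{"linear":[-31,-2,-9.3],"rotation":[0,0,0]},{"linear":[-37,-2.4,-9.3],"rotation":[0,0,0]},{"linear":[-43,-2.8,-9.3],"rotation":[0,0,0]},{"linear":[-49,-3.2,-9.3],"rotation":[0,0,0]},{"linear":[-55,-3.6,-9.3],"rotation":[0,0,0]},{"linear":[-61,-4,-9.3],"rotation":[0,0,0]},{"linear":[-67,-4.4,-9.3],"rotation":[0,0,0]}]'

```text
t: 11.55
position: [351.4, -476.7, 239.6]
tool_rot: [-0.0, 0.79, 0.614, -0.0]
contact_force: [0.8, 0.4, 0.6]
opening: 0.4
grip_force: 0.0
```

Run:
```python
from h import *
s=telemetry.observe(); print(s['t'],s['position'])
c2=cam('side'); print('side',lidturn(c2,47,'pics/side1.png'))
c=cam('top'); print('top',lidturn(c,47)); save(c,'top4full.png')
for r in((102,112),(117,126)): print(np.round(edges(c,21,*r)[::5]).astype(int))
print('inner',dark(c,PV,21,102,112,155,182),'outer',dark(c,PV,21,118,126,160,178))
p=polar(c,PV,21,70,135,150,190,800,65)[:,:,::-1]
save(c,'t5.png',(325,220,365,260),10)
a=np.vstack([cv2.resize(p,(800,200)),np.hstack([cv2.imread('pics/t5.png')]+[cv2.resize(c2['color'][205:255,265:315,::-1],(400,400),interpolation=cv2.INTER_CUBIC)])]); cv2.imwrite('pics/m5.png',a)
```

```text
11.55 [ 351.3622766  -476.65146079  239.637168  ]
side (np.float64(50.0), np.float64(50.04701231737411), np.float32(0.0062954226))
top (np.float64(50.0), np.float64(50.06463886818296), np.float32(0.0050376924))
[480 480 481 483 483 482 481 482 481 481 481 479 475 472 471 469 464 457
 446 428 401 364 319 272 229 191 169 167 188 226 278 330 378 417 452 473
 480 484 488 488 486 484 483 482 483 484 486 487 487 486 485]
[426 453 470 478 481 482 481 479 478 477 476 475 476 477 478 479 477 474
 470 466 462 449 426 391 343 289 244 223 232 267 318 370 414 452 473 477
 478 476 471 468 467 468 469 471 473 476 478 479 480 481 480]
inner (np.float64(168.20972747696337), np.float64(220.60000000000002)) outer (np.float64(168.6162930333525), np.float64(170.33333333333331))
```

View pics/m5.png

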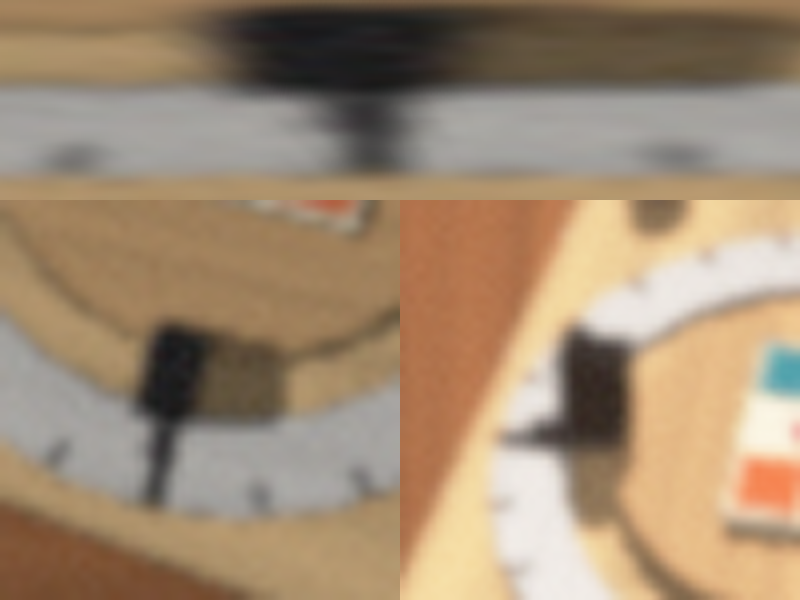

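Run:
```python
from h import *
def prof(c,z,r0,r1,a0,a1,n):
    return np.round(polar(c,PV,z,r0,r1,a0,a1,n,21).astype(float).sum(2).mean(0)).astype(int)
c=cam('top'); c1=dict(c); c1['color']=cv2.imread('pics/top1.png')[:,:,::-1].copy()
print('init ptr top z33 106..128 step.5 r103-112'); print(prof(c1,33,103,112,106,128,45))
print('init r108-113'); print(prof(c1,33,108,113,106,128,45))
for nm,cc,a in(('init tabtop',c1,119),('now tabtop',c,168)): print(nm,a-14,'step 1');print(prof(cc,75,80,97,a-14,a+14,29))
s=cam('side'); s1=dict(s); s1['color']=cv2.imread('pics/side1.png')[:,:,::-1].copy()
print('side now z33 r108-113, 158..180 .5');print(prof(s,33,108,113,158,180,45))
print('side z21 mark r118-126');print(prof(s,21,118,126,158,180,45)); print('side init mark r108-113 z21');print(prof(s1,21,108,113,158,180,45))
```

```text
init ptr top z33 106..128 step.5 r103-112
[476 475 474 473 472 471 470 469 468 465 462 459 457 457 456 455 450 441
 424 400 367 330 291 259 240 237 253 281 314 351 389 422 446 462 472 477
 478 478 478 476 474 472 473 474 474]
init r108-113
[480 479 478 477 476 475 475 475 475 476 477 478 478 479 480 479 472 460
 443 418 385 350 314 281 261 259 279 312 351 391 429 456 472 481 485 486
 485 482 477 473 471 469 469 470 472]
init tabtop 105 step 1
[365 373 382 388 391 385 357 301 231 162 113  90  83  88  95  95  83  76
  81  96 127 169 203 222 241 264 293 321 346]
now tabtop 154 step 1
[397 397 395 391 375 339 277 205 141  99  87  89  87  87  92  96 109 138
 173 204 222 230 233 235 235 234 232 232 232]
side now z33 r108-113, 158..180 .5
[560 577 594 611 626 640 651 661 670 675 675 669 664 659 648 625 596 569
 540 505 467 442 422 401 371 345 326 314 310 314 328 353 393 435 474 517
 567 607 631 651 673 690 696 697 700]
side z21 mark r118-126
[682 681 680 677 676 675 672 668 666 664 659 647 630 614 594 564 529 497
 469 449 441 446 464 494 528 564 600 633 651 661 670 679 682 683 685 687
 688 688 689 690 689 687 683 680 675]
side init mark r108-113 z21
[668 667 667 667 667 668 668 667 661 652 643 633 616 590 563 538 511 480
 450 427 415 413 425 446 476 512 550 579 602 624 647 659 664 667 673 676
 676 675 675 676 677 677 676 675 673]
```

Run:
```python
from h import *
c=cam('top'); c1=dict(c); c1['color']=cv2.imread('pics/top1.png')[:,:,::-1].copy()
for r in((103,107),(105,109),(107,112),(118,126)):
    a=np.linspace(158,179,211); D=[]
    for k in(c1,c):
        g=polar(k,PV,21,*r,158,179,211,21).astype(float).sum(2).mean(0)
        b=np.polyval(np.polyfit(np.r_[a[:35],a[-50:]],np.r_[g[:35],g[-50:]],1),a); D.append(1-g/b)
    W=[d.sum()*.1 for d in D]; cen=[(d*a).sum()/d.sum() for d in D]
    d=D[1]-D[0]; print(r,'area',np.round(W,2),'cen',np.round(cen,2),'diff',np.round(d[20:190:10],2), 'diffcen',round((d*a).sum()/d.sum(),2))
# pointer initial area
a=np.linspace(108,130,221)
for r in((103,107),(105,109),(107,112)):
    g=polar(c1,PV,33,*r,108,130,221,21).astype(float).sum(2).mean(0); b=np.polyval(np.polyfit(np.r_[a[:40],a[-60:]],np.r_[g[:40],g[-60:]],1),a); d=1-g/b; print('ptr0',r,d.sum()*.1,(d*a).sum()/d.sum())
```

```text
(103, 107) area [2.28 3.25] cen [168.61 167.99] diff [-0.    0.02  0.04  0.06  0.08  0.13  0.21  0.21  0.12  0.05  0.01  0.02
  0.02  0.02  0.02  0.01  0.  ] diffcen 166.52
(105, 109) area [2.24 3.07] cen [168.6  168.12] diff [0.   0.   0.   0.02 0.06 0.11 0.19 0.2  0.13 0.05 0.01 0.01 0.02 0.02
 0.02 0.   0.  ] diffcen 166.84
(107, 112) area [2.3  2.97] cen [168.56 168.14] diff [ 0.    0.   -0.01  0.01  0.05  0.11  0.17  0.18  0.11  0.03  0.   -0.
  0.01  0.01 -0.   -0.   -0.  ] diffcen 166.69
(118, 126) area [1.91 1.89] cen [168.42 168.53] diff [ 0.01 -0.   -0.01 -0.   -0.01 -0.01 -0.   -0.   -0.   -0.   -0.    0.
  0.01  0.01  0.01 -0.   -0.01] diffcen 159.21
ptr0 (103, 107) 2.6946267943636393 118.2175318239074
ptr0 (105, 109) 2.283533268729388 118.14124389925104
ptr0 (107, 112) 1.9456372673621116 118.0971511730637
```

Run:
```python
from h import *
for th,o,z in((166,37,140),(166,37,46)): print(th,o,z);row(fing(th,o)[0],z,th-180)
```

```text
166 37 140
lin [44.82 -0.62  9.98] rot [-0.1 -0.1 -0.3] world [457. -39.] 140
166 37 46
lin [44.81 -0.61 19.38] rot [-0.1 -0.1 -0.3] world [457. -39.] 46
```

Emit:
jog_arm --steps '[{"linear":[4,0,0],"rotation":[0,0,0]},{"linear":[9,-0.1,0],"rotation":[0,0,0]},{"linear":[15,-0.2,0],"rotation":[0,0,0]},{"linear":[21,-0.3,1],"rotation":[0,0,0]},{"linear":[27,-0.4,3],"rotation":[0,0,0]},{"linear":[33,-0.5,6],"rotation":[0,0,0]},{"linear":[39,-0.6,9],"rotation":[0,0,0]},{"linear":[43,-0.6,10],"rotation":[0,0,0]},{"linear":[45,-0.6,10],"rotation":[0,0,0]},{"linear":[45,-0.6,10],"rotation":[0,0,0]}]'

```text
t: 13.05
position: [457.3, -34.9, 139.5]
tool_rot: [-0.0, 0.787, 0.616, -0.0]
contact_force: [0.6, -0.2, -0.1]
opening: 0.4
grip_force: 0.0
```

Run:
```python
from h import *
for th,o,z in((166,37,46),(166,26,46),(166,17,46),(167.1,17,46)): print(th,o,z);row(fing(th,o)[0],z,th-180)
```

```text
166 37 46
lin [-0.35  0.09  9.35] rot [-0.  -0.   0.1] world [457. -39.] 46
166 26 46
lin [-1.45  0.09  9.35] rot [-0.  -0.   0.1] world [455. -49.] 46
166 17 46
lin [-2.35  0.09  9.35] rot [-0.  -0.   0.1] world [452. -58.] 46
167.1 17 46
lin [-2.52  0.05  9.35] rot [-0. -0. -1.] world [452. -59.] 46
```

Emit:
jog_arm --steps '[{"linear":[-0.3,0,4],"rotation":[0,0,0]},{"linear":[-0.3,0,8],"rotation":[0,0,0]},{"linear":[-0.3,0,9.3],"rotation":[0,0,0]},{"linear":[-0.8,0,9.3],"rotation":[0,0,0]},{"linear":[-1.3,0,9.3],"rotation":[0,0,0]},{"linear":[-1.3,0,9.3],"rotation":[0,0,0]},{"linear":[-1.3,0,9.3],"rotation":[0,0,0]}]'

```text
t: 13.92
position: [456.0, -50.1, 47.7]
tool_rot: [0.001, 0.789, 0.614, 0.001]
contact_force: [0.9, 0.2, 0.7]
opening: 0.5
grip_force: 0.0
```

Run:
```python
from h import *
s=telemetry.observe();print(s['position'],s['contact_force'])
for th,o,z in((166,17,46),(167.1,17,46)): print(th,o,z);row(fing(th,o)[0],z,th-180)
```

```text
[455.97373657 -50.14944432  47.72273518] [0.93142357 0.17920274 0.71469503]
166 17 46
lin [-0.84 -0.15  0.17] rot [ 0.1 -0.  -0.2] world [452. -58.] 46
167.1 17 46
lin [-1.01 -0.18  0.17] rot [ 0.1 -0.  -1.3] world [452. -59.] 46
```

Emit:
jog_arm --steps '[{"linear":[-0.4,0,0],"rotation":[0,0,0]},{"linear":[-0.7,-0.05,0],"rotation":[0,0,-0.6]},{"linear":[-0.9,-0.1,0],"rotation":[0,0,-1]},{"linear":[-1.0,-0.1,0],"rotation":[0,0,-1.2]},{"linear":[-1.05,-0.1,0],"rotation":[0,0,-1.2]},{"linear":[-1.05,-0.1,0],"rotation":[0,0,-1.2]}]'

```text
t: 14.68
position: [451.7, -59.9, 46.8]
tool_rot: [0.0, 0.782, 0.623, 0.0]
contact_force: [0.6, 0.6, 0.1]
opening: 0.6
grip_force: 0.6
```

Run:
```python
from h import *
s=telemetry.observe();print(s['position'],s['contact_force'])
for i in range(2): c=cam('side'); print('side',lidturn(c,47,'pics/side1.png'))
```

```text
[451.74073912 -59.85289539  46.79642954] [0.63518542 0.63289865 0.07893709]
side (np.float64(52.75), np.float64(52.70360942212608), np.float32(0.00801197))
side (np.float64(52.75), np.float64(52.73070737123414), np.float32(0.008014854))
```

Emit:
jog_arm --steps '[{"linear":[1.2,0,0],"rotation":[0,0,0]},{"linear":[2,0,-3],"rotation":[0,0,0]},{"linear":[2,0,-8],"rotation":[0,0,0]},{"linear":[-1,0,-13],"rotation":[0,0,0]},{"linear":[-6,0,-16],"rotation":[0,0,0]},{"linear":[-12,0,-17],"rotation":[0,0,0]},{"linear":[-18,0,-18],"rotation":[0,0,0]},{"linear":[-24,0,-18],"rotation":[0,0,0]},{"linear":[-30,0,-18],"rotation":[0,0,0]},{"linear":[-35,0,-18],"rotation":[0,0,0]},{"linear":[-39,0,-18],"rotation":[0,0,0]},{"linear":[-42,0,-18],"rotation":[0,0,0]}]'

```text
t: 16.27
position: [356.8, -470.1, 226.0]
tool_rot: [-0.001, 0.783, 0.622, -0.0]
contact_force: [1.7, 0.9, 0.3]
opening: 0.4
grip_force: 0.0
```

```bash
cat >> h.py <<'E'
def over(c,ref='pics/top1.png'):
    c1=dict(c); c1['color']=cv2.imread(ref)[:,:,::-1].copy()
    for r in((103,107),(105,109),(107,112),(118,126)):
        a=np.linspace(158,179,211); D=[]
        for k in(c1,c):
            g=polar(k,PV,21,*r,158,179,211,21).astype(float).sum(2).mean(0)
            b=np.polyval(np.polyfit(np.r_[a[:35],a[-50:]],np.r_[g[:35],g[-50:]],1),a); D.append(1-g/b)
        d=D[1]-D[0]; print(r,'area',np.round([x.sum()*.1 for x in D],2),'diff 160..177',np.round(d[20:195:10],2))
E
python3 - <<'E'
from h import *
s=telemetry.observe();print(s['t'],s['position'])
c=cam('side'); print('side',lidturn(c,47,'pics/side1.png'))
c=cam('top'); print('top',lidturn(c,47)); over(c); save(c,'top5full.png')
E
```

```text
16.275 [ 356.83863359 -470.09411577  225.98935991]
side (np.float64(52.5), np.float64(52.45941802041987), np.float32(0.0062546064))
top (np.float64(52.5), np.float64(52.57288009982369), np.float32(0.005446044))
(103, 107) area [2.28 3.25] diff 160..177 [-0.01 -0.    0.    0.02  0.04  0.07  0.08  0.04 -0.02  0.03  0.14  0.21
  0.2   0.13  0.06  0.03  0.   -0.01]
(105, 109) area [2.24 2.92] diff 160..177 [-0.    0.   -0.   -0.    0.01  0.02  0.03  0.   -0.06 -0.    0.13  0.21
  0.2   0.12  0.03  0.   -0.01  0.  ]
(107, 112) area [2.3  2.94] diff 160..177 [ 0.01  0.01 -0.01 -0.02 -0.01  0.   -0.   -0.01 -0.04  0.01  0.14  0.23
  0.22  0.12  0.02 -0.   -0.01  0.  ]
(118, 126) area [1.91 1.88] diff 160..177 [ 0.01 -0.01 -0.01 -0.   -0.01 -0.01 -0.   -0.01 -0.01  0.    0.01 -0.
 -0.    0.01  0.01 -0.    0.    0.01]
```

The pointer is now about 0.9° past the mark centre: it overhangs on the counter-clockwise side, where it overhung on the clockwise side before. The target lid turn is about 51.6°. I'll nudge back gently from the other side.

Run:
```python
from h import *
for z in(130,46): row(fing(170.6,-34)[0],z,-9.4)
```

```text
lin [36.6   0.18  9.59] rot [-0.1  0.  -3.7] world [ 441. -115.] 130
lin [36.6   0.19 17.99] rot [-0.1  0.  -3.7] world [ 441. -115.] 46
```

Emit:
jog_arm --steps '[{"linear":[4,0,0],"rotation":[0,0,0]},{"linear":[9,0,0],"rotation":[0,0,-3.7]},{"linear":[15,0,2],"rotation":[0,0,-3.7]},{"linear":[21,0,5],"rotation":[0,0,-3.7]},{"linear":[27,0.1,7],"rotation":[0,0,-3.7]},{"linear":[32,0.2,9],"rotation":[0,0,-3.7]},{"linear":[35.5,0.2,9.6],"rotation":[0,0,-3.7]},{"linear":[35.5,0.2,9.6],"rotation":[0,0,-3.7]},{"linear":[35.5,0.2,13.5],"rotation":[0,0,-3.7]},{"linear":[35.5,0.2,17],"rotation":[0,0,-3.7]},{"linear":[35.5,0.2,18],"rotation":[0,0,-3.7]},{"linear":[35.5,0.2,18],"rotation":[0,0,-3.7]}]'

```text
t: 17.88
position: [438.6, -123.9, 46.7]
tool_rot: [-0.0, 0.762, 0.648, -0.0]
contact_force: [0.3, -0.1, 0.1]
opening: 0.8
grip_force: 0.0
```

Run:
```python
from h import *
s=telemetry.observe();print(s['position'],s['contact_force'])
for o in(-26,-22,-20.5): row(fing(170.6,o)[0],46,-9.4)
c=cam('side'); print('side',lidturn(c,47,'pics/side1.png'))
```

```text
[ 438.60974821 -123.87976763   46.70231029] [ 0.3179495  -0.06295928  0.13532713]
lin [1.73 0.12 0.07] rot [-0.1 -0.   0.1] world [ 443. -107.] 46
lin [2.13 0.13 0.07] rot [-0.1 -0.   0.1] world [ 443. -103.] 46
lin [2.28 0.13 0.07] rot [-0.1 -0.   0.1] world [ 444. -102.] 46
side (np.float64(52.5), np.float64(52.43252169785141), np.float32(0.010559778))
```

Emit:
jog_arm --steps '[{"linear":[1,0.1,0],"rotation":[0,0,0]},{"linear":[1.6,0.1,0],"rotation":[0,0,0]},{"linear":[1.8,0.1,0],"rotation":[0,0,0]},{"linear":[1.8,0.1,0],"rotation":[0,0,0]},{"linear":[1.8,0.1,0],"rotation":[0,0,0]}]'

```text
t: 18.55
position: [442.8, -106.0, 46.8]
tool_rot: [0.0, 0.762, 0.648, -0.0]
contact_force: [-0.4, -0.6, 0.6]
opening: 0.0
grip_force: 0.0
```

Run:
```python
from h import *
s=telemetry.observe();print(s['position'],s['contact_force'])
row(fing(170.6,-20.5)[0],46,-9.4)
c=cam('side'); print('side',lidturn(c,47,'pics/side1.png'))
```

```text
[ 442.79332742 -105.9908091    46.75110539] [-0.36809825 -0.55618437  0.59379563]
lin [0.45 0.   0.08] rot [-0.   0.   0.1] world [ 444. -102.] 46
side (np.float64(53.25), np.float64(53.41536665479925), np.float32(0.007844218))
```

Emit:
jog_arm --steps '[{"linear":[0.3,0,0],"rotation":[0,0,0]},{"linear":[0.3,0,0],"rotation":[0,0,0]},{"linear":[0.3,0,0],"rotation":[0,0,0]}]'

```text
t: 18.98
position: [443.3, -103.0, 46.7]
tool_rot: [-0.0, 0.762, 0.648, -0.0]
contact_force: [0.3, -0.5, -0.2]
opening: 0.4
grip_force: 0.0
```

Run:
```python
from h import *
s=telemetry.observe();print(s['position'],s['contact_force'])
c=cam('side'); print('side',lidturn(c,47,'pics/side1.png')); save(c,'s6.png',(250,170,370,290),4)
```

```text
[ 443.31285502 -103.0448594    46.69743962] [ 0.29990373 -0.4802579  -0.23267183]
side (np.float64(53.25), np.float64(53.24137927995332), np.float32(0.0073509067))
```

View pics/s6.png

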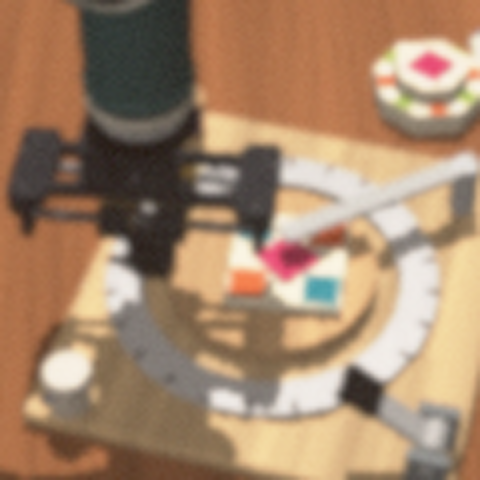

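The side crop shows the fingers at (150,250) at the tab's near side, with the lid partly hidden behind the gripper. I'll use this frame as the reference for small relative turns.

```bash
cat >> h.py <<'E'
def rel(c,ref):
    c0=dict(c); c0['color']=cv2.imread(ref)[:,:,::-1].copy()
    f=lambda c:cv2.GaussianBlur(polar(c,PV,44,25,60,235,345,881,36).astype(np.float32),(0,0),1)
    A,B=f(c0),f(c); e=[]; ks=np.arange(-32,33)
    for k in ks: e.append(np.abs(np.roll(A,k,1)-B)[:,40:-40].mean())
    i=int(np.clip(np.argmin(e),4,60)); q=np.polyfit(ks[i-4:i+5],e[i-4:i+5],2); return -q[1]/2/q[0]/8
E
python3 - <<'E'
from h import *
c=cam('side'); save(c,'ref.png'); c=cam('side'); print(rel(c,'pics/ref.png'))
E
```

```text
0.00690778652621243
```

Emit:
jog_arm --steps '[{"linear":[0.15,0,0],"rotation":[0,0,0]},{"linear":[0.15,0,0],"rotation":[0,0,0]},{"linear":[0.15,0,0],"rotation":[0,0,0]}]'

```text
t: 19.5
position: [443.6, -101.5, 46.7]
tool_rot: [0.0, 0.762, 0.648, -0.0]
contact_force: [-0.1, 0.3, 0.4]
opening: 0.4
grip_force: 0.0
```

Run:
```python
from h import *
s=telemetry.observe();print(s['position'],s['contact_force'])
c=cam('side'); print(rel(c,'pics/ref.png'))
```

```text
[ 443.5568108  -101.53327801   46.70357014] [-0.10705405  0.33243779  0.41533887]
0.1364817640755994
```

Emit:
jog_arm --steps '[{"linear":[0.15,0,0],"rotation":[0,0,0]},{"linear":[0.15,0,0],"rotation":[0,0,0]},{"linear":[0.15,0,0],"rotation":[0,0,0]}]'

```text
t: 19.92
position: [443.8, -100.0, 46.7]
tool_rot: [0.0, 0.762, 0.648, -0.0]
contact_force: [0.1, 0.1, 0.4]
opening: 0.6
grip_force: 0.0
```

Run:
```python
from h import *
s=telemetry.observe();print(s['position'],s['contact_force'])
c=cam('side'); print(rel(c,'pics/ref.png'))
```

```text
[ 443.80351662 -100.04416113   46.70709749] [0.11254052 0.14263075 0.36170336]
0.1439674709863604
```

Emit:
jog_arm --steps '[{"linear":[0.15,0,0],"rotation":[0,0,0]},{"linear":[0.15,0,0],"rotation":[0,0,0]},{"linear":[0.15,0,0],"rotation":[0,0,0]}]'

```text
t: 20.35
position: [444.0, -98.6, 46.7]
tool_rot: [-0.0, 0.762, 0.648, -0.0]
contact_force: [-0.4, 0.3, 0.1]
opening: 0.5
grip_force: 0.0
```

Run:
```python
from h import *
s=telemetry.observe();print(s['position'],s['contact_force'])
c=cam('side'); print(rel(c,'pics/ref.png'))
```

```text
[444.01738416 -98.57748046  46.70633276] [-0.43443912  0.29693393  0.06631796]
0.1572834300709295
```

Emit:
jog_arm --steps '[{"linear":[0.15,0,0],"rotation":[0,0,0]},{"linear":[0.15,0,0],"rotation":[0,0,0]},{"linear":[0.15,0,0],"rotation":[0,0,0]}]'

```text
t: 20.78
position: [444.3, -97.1, 46.7]
tool_rot: [-0.0, 0.762, 0.648, -0.0]
contact_force: [-0.6, -0.4, 0.1]
opening: 0.5
grip_force: 0.0
```

Run:
```python
from h import *
s=telemetry.observe();print(s['position'],s['contact_force'])
c=cam('side'); print(rel(c,'pics/ref.png'))
```

```text
[444.25996954 -97.08841131  46.69896026] [-0.58848496 -0.43880621  0.05633279]
0.1612376683085318
```

Emit:
jog_arm --steps '[{"linear":[0.15,0,0],"rotation":[0,0,0]},{"linear":[0.15,0,0],"rotation":[0,0,0]}]'

```text
t: 21.08
position: [444.4, -95.7, 46.7]
tool_rot: [0.0, 0.762, 0.648, -0.0]
contact_force: [-0.8, -2.5, 0.5]
opening: 0.7
grip_force: 0.7
```

Run:
```python
from h import *
s=telemetry.observe();print(s['position'],s['contact_force'])
c=cam('side'); print(rel(c,'pics/ref.png'))
```

```text
[444.44194536 -95.70877324  46.7167002 ] [-0.81192897 -2.48428114  0.51094573]
-0.4603764838384589
```

Emit:
jog_arm --steps '[{"linear":[0.05,0,0],"rotation":[0,0,0]},{"linear":[0.05,0,0],"rotation":[0,0,0]},{"linear":[-1,0,0],"rotation":[0,0,0]},{"linear":[-2.5,0,-1],"rotation":[0,0,0]},{"linear":[-5,0.5,-6],"rotation":[0,0,0]},{"linear":[-10,2,-10],"rotation":[0,0,0]},{"linear":[-16,3,-14],"rotation":[0,0,0]},{"linear":[-22,4,-15],"rotation":[0,0,0]},{"linear":[-27,5,-15],"rotation":[0,0,0]},{"linear":[-31,5.5,-15],"rotation":[0,0,0]},{"linear":[-31,5.5,-15],"rotation":[0,0,0]}]'

```text
t: 22.5
position: [447.9, -414.2, 197.4]
tool_rot: [0.001, 0.763, 0.646, -0.0]
contact_force: [0.4, 0.7, -0.3]
opening: 0.2
grip_force: 0.0
```

Run:
```python
from h import *
s=telemetry.observe();print(s['t'],s['position'])
c2=cam('side'); print('side',lidturn(c2,47,'pics/side1.png'))
c=cam('top'); print('top',lidturn(c,47)); over(c); save(c,'top6full.png')
for n,k in(('top',c),('side',c2)): print([(m['conf'],np.round(at_z(k,m['uv'],87))) for m in nets.mark_of('pad',n)[:1]])
save(c,'t7.png',(325,220,365,260),10)
a=np.hstack([cv2.imread('pics/t7.png'),cv2.resize(c2['color'][210:310,270:370,::-1],(400,400),interpolation=cv2.INTER_CUBIC)]); cv2.imwrite('pics/m7.png',a)
```

```text
22.5 [ 447.91148406 -414.24121954  197.41423513]
side (np.float64(51.25), np.float64(51.305626698753564), np.float32(0.0107932305))
top (np.float64(51.25), np.float64(51.307977577587984), np.float32(0.005318097))
(103, 107) area [2.28 3.1 ] diff 160..177 [ 0.    0.01  0.02  0.04  0.03  0.02  0.02 -0.02 -0.06  0.03  0.17  0.23
  0.2   0.12  0.03 -0.   -0.    0.01]
(105, 109) area [2.24 2.76] diff 160..177 [ 0.01 -0.    0.    0.02  0.01 -0.01 -0.02 -0.05 -0.08  0.01  0.14  0.21
  0.19  0.11  0.02 -0.02 -0.01  0.02]
(107, 112) area [2.3  2.56] diff 160..177 [ 0.    0.   -0.01 -0.   -0.   -0.01 -0.03 -0.07 -0.07 -0.01  0.09  0.15
  0.14  0.08  0.01 -0.02 -0.01  0.01]
(118, 126) area [1.91 1.87] diff 160..177 [ 0.   -0.01 -0.   -0.   -0.01 -0.   -0.01 -0.01 -0.   -0.    0.01  0.
 -0.01 -0.   -0.   -0.    0.    0.01]
[(0.63, array([ 588., -249.,   87.]))]
[(0.56, array([ 587., -239.,   87.]))]
```

View pics/m7.png

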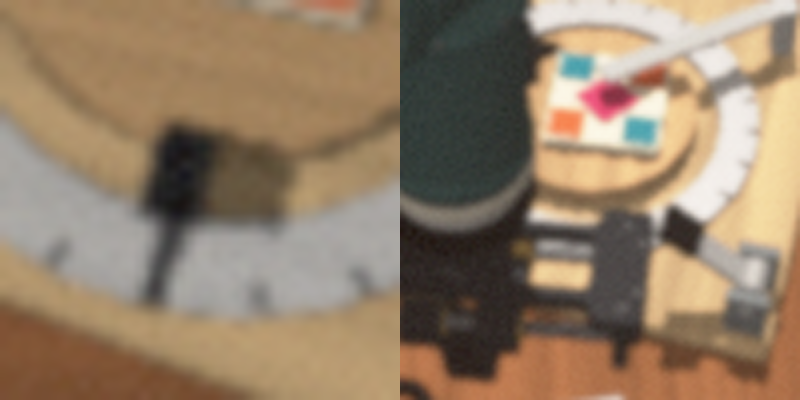

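Top crop: the pointer lies inside the long mark at (160,265), with no overhang on the clockwise side. The lid turn of 51.3° is within about 0.3° of my estimate, so I accept it. Side crop: the raised clamp pad is at (680,228). Next I'll move above the pad.

Emit:
jog_arm --steps '[{"linear":[4,2.2,0],"rotation":[0,0,0]},{"linear":[8.5,4.7,0],"rotation":[0,0,0]},{"linear":[13,7.1,0],"rotation":[0,0,0]},{"linear":[17,9.3,1],"rotation":[0,0,0]},{"linear":[18.7,10.2,4],"rotation":[0,0,0]},{"linear":[18.7,10.2,7.5],"rotation":[0,0,0]},{"linear":[18.7,10.2,7.5],"rotation":[0,0,0]},{"linear":[18.7,10.2,7.5],"rotation":[0,0,0]}]'

```text
t: 23.7
position: [580.0, -242.0, 122.9]
tool_rot: [0.0, 0.762, 0.648, 0.0]
contact_force: [0.1, -0.3, 0.4]
opening: 0.7
grip_force: 0.0
```

Run:
```python
from h import *
s=telemetry.observe();print(s['t'],s['position'],s['contact_force'])
for p in((582,-247,98),(579,-246,75),(575,-245,50)): print(tool(p))
```

```text
23.7 [ 580.03516224 -241.95700401  122.90906655] [ 0.14738627 -0.30637864  0.35795759]
[-0.47  0.27  2.49]
[-0.41 -0.04  4.79]
[-0.38 -0.46  7.29]
```

Emit:
jog_arm --steps '[{"linear":[-0.4,0.2,1],"rotation":[0,0,0]},{"linear":[-0.4,0.2,2.5],"rotation":[0,0,0]},{"linear":[-0.4,0.2,3.3],"rotation":[0,0,0]},{"linear":[-0.4,0.1,4.1],"rotation":[0,0,0]},{"linear":[-0.4,0,4.9],"rotation":[0,0,0]},{"linear":[-0.4,-0.2,5.7],"rotation":[0,0,0]},{"linear":[-0.4,-0.3,6.4],"rotation":[0,0,0]},{"linear":[-0.4,-0.4,6.9],"rotation":[0,0,0]},{"linear":[-0.4,-0.4,7.1],"rotation":[0,0,0]},{"linear":[-0.4,-0.4,7.1],"rotation":[0,0,0]}]'

```text
t: 24.95
position: [575.0, -245.2, 52.1]
tool_rot: [-0.0, 0.762, 0.648, -0.0]
contact_force: [-5.2, 4.2, 12.7]
opening: 0.4
grip_force: 6.2
```

Emit:
jog_arm --steps '[{"linear":[0,0,0.15],"rotation":[0,0,0]},{"linear":[0,0,0.3],"rotation":[0,0,0]},{"linear":[0,0,0.3],"rotation":[0,0,0]}]'

```text
t: 25.32
position: [575.0, -245.3, 51.8]
tool_rot: [-0.0, 0.762, 0.648, -0.0]
contact_force: [-11.5, 6.6, 27.4]
opening: 1.0
grip_force: 13.4
```

Emit:
jog_arm --steps '[{"linear":[0,0,-0.5],"rotation":[0,0,0]},{"linear":[0,0,-4],"rotation":[0,0,0]},{"linear":[0,0,-9],"rotation":[0,0,0]},{"linear":[-3,-2,-13],"rotation":[0,0,0]},{"linear":[-8,-5,-15],"rotation":[0,0,0]},{"linear":[-13,-8,-15],"rotation":[0,0,0]},{"linear":[-18,-11,-15],"rotation":[0,0,0]},{"linear":[-21,-16,-15],"rotation":[0,0,0]},{"linear":[-23,-20,-15],"rotation":[0,0,0]},{"linear":[-23,-20,-15],"rotation":[0,0,0]}]'

```text
t: 26.58
position: [338.0, -441.4, 196.9]
tool_rot: [-0.0, 0.763, 0.646, -0.0]
contact_force: [-0.0, -1.2, 1.0]
opening: 0.4
grip_force: 0.0
```

Run:
```python
from h import *
s=telemetry.observe();print(s['t'],s['position'],s['contact_force'])
c2=cam('side'); c=cam('top'); print('top',lidturn(c,47)); over(c)
for n,k in(('top',c),('side',c2)): print([(m['conf'],np.round(at_z(k,m['uv'],52))) for m in nets.mark_of('pad',n)[:1]])
a=np.hstack([cv2.resize(c['color'][140:280,280:420,::-1],(400,400),interpolation=cv2.INTER_CUBIC),cv2.resize(c2['color'][190:310,260:380,::-1],(400,400),interpolation=cv2.INTER_CUBIC)]); cv2.imwrite('pics/m8.png',a)
```

```text
26.575 [ 337.99044014 -441.36248879  196.9403401 ] [-0.01639313 -1.19735864  0.98498202]
top (np.float64(51.25), np.float64(51.34368226082074), np.float32(0.0051773298))
(103, 107) area [2.28 3.1 ] diff 160..177 [ 0.    0.01  0.02  0.03  0.04  0.03  0.02 -0.03 -0.07  0.02  0.16  0.24
  0.22  0.13  0.04  0.   -0.01 -0.  ]
(105, 109) area [2.24 2.82] diff 160..177 [ 0.01  0.    0.    0.02  0.02  0.   -0.02 -0.05 -0.08  0.    0.14  0.22
  0.2   0.11  0.02 -0.01 -0.02  0.  ]
(107, 112) area [2.3  2.62] diff 160..177 [ 0.01  0.01 -0.01 -0.    0.01 -0.   -0.03 -0.06 -0.07 -0.01  0.1   0.17
  0.15  0.08  0.01 -0.01 -0.01  0.  ]
(118, 126) area [1.91 1.9 ] diff 160..177 [ 0.01 -0.01 -0.   -0.   -0.    0.   -0.   -0.01 -0.    0.    0.    0.
  0.01  0.    0.    0.   -0.    0.  ]
[(0.65, array([428., -67.,  52.]))]
[(0.81, array([ 575., -242.,   52.]))]
```

View pics/m8.png

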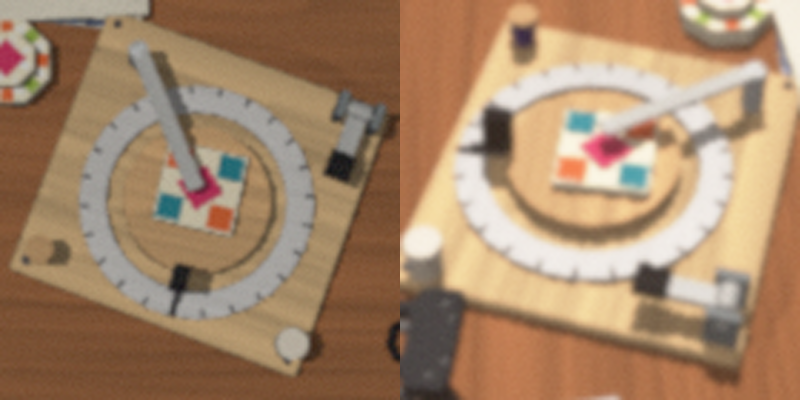

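The final picture shows the pointer on the long mark at (177,300) in the top crop. The clamp is level, with its pad at (652,280) in the side crop, and the spool, pin pot and lid are still in place.

```bash
python3 -c "
from cell import robot; print(robot.job_done())"
```

```text
the job is handed in; nothing more can be done
None
```

I set the pointer on the long mark (within about 0.3° by my camera estimate), then pressed the clamp lever fully down, and handed the job in at about 27 s; I overshot the mark by about 1° once and nudged the tab back before clamping.

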